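Tilt the mug cradle to its mark and click the lock knob over

ROBOT

A 7-joint arm with a two-finger parallel gripper is mounted at the origin on the work surface. World frame = base frame: x ahead of the robot, y to its left, z up, the work surface at z = 0. Lengths are in m, angles in rad, forces in N, time in s.
With the tool pointing down it reaches from about 0.4 to 0.875 m from the base axis. Payload 19.3 kg.
Tool frame: the origin (TCP) lies between the finger pads, 19 mm behind the fingertips; this is the grasp point; z points along the fingers, y is the line along which they close (so a half turn about z gives the same grasp; the last joint's range is limited). The gripper opens to 85 mm and grips with 20 to 120 N. Pads are 22 mm wide; open, the fingers measure 114 mm over their backs; the gripper's body (76 mm by 85 mm) begins 54 mm behind the grasp point. The pads swing forward as they close: fully open they stand 13 mm farther back than shut.
Start: joints at [1.164, 0.521, -0.036, 1.599, 0.021, 1.021, -0.113], TCP at [0.207, -0.59, 0.25] pointing down, gripper open.
Joint ranges: [-2.91, 2.91], [-0.3, 2.13], [-1.5, 1.42], [0.17, 2.43], [-1.26, 4.41], [0.16, 1.93], [-2.52, 2.52]. Speed limits (rad/s): [1.89, 1.89, 2.39, 2.39, 3.01, 3.01, 3.01].

INTERFACE

Orientations are given as [roll, pitch, yaw] about the fixed x, y, z axes, in that order (R = Rz(yaw) Ry(pitch) Rx(roll)).
In Python, from workcell import monitor, optics, workorder gives the robot as it stands.
- The arm moves only by the tool apply_moves, never from a script. Its arguments are lists of equal length, an entry for each row: "linear": the shift along the tool's x, y, z each as a share of 0.1 m, from -1 to 1, a list of three; "delta_rot": the turn, a rotation vector about the tool's x, y, z each as a share of 120 degrees, from -1 to 1, a list of three. A call has exactly 5 rows; each row is the pose to reach, as a shift and turn from the pose commanded when the call began, along the tool's axes at that moment; what a row does not reach only later rows make up. A row lasts 1/12 s, in which the tool goes at most 41.7 mm and 7.16 degrees, less where a joint would pass 70% of its speed; a pose out of reach is approached as far as the arm can. A call with a number of a shift or a turn outside -1 to 1 is refused whole. A call with a gripper value outside its range is refused whole. "gripper" is the opening, from -1 (shut) to 1 (fully open), set as the call begins (left out, the last holds). The fingers move at their own pace and stop on an object; "force" is the grip in N (left out, the last holds). Time passes only in rows, so rows that repeat a pose let the fingers close, or fill a call up. It gives the time, the measured TCP pose, the force, the opening and the grip force at its end, in the units of the state.
- monitor.observe(): the state, without advancing time (a new reading comes with each control period).
- optics.grab_frame(name): name is "scene" or "top" or "wrist"; returns (picture, depth): 480x640x3 uint8, red, green, blue; 480x640 float32, m along the optical axis (not along the pixel's ray), 0 where there is no reading.
- optics.camera_info(name): a dict with "fx", "fy", "cx", "cy" (pixels), "rvec" (rotation vector, rad) and "tvec" (3), from world to camera coordinates, as OpenCV has them; the wrist camera has in their place "T_tool_cam" (4x4, takes a point from camera to tool coordinates, whose origin is the TCP and whose axes are the flange's). Camera axes: x right, y down, z forward; pixel columns grow to the right and rows downward; lengths in m; the calibration is good to about 2 mm. A picture is of the moment at which its call begins: read the wrist's pose just before it. camera_info takes no time and is no camera call.
- workorder.job_done(): hands the job in; it is judged then, once.
The state is a dict: "clock": time; "qpos": joint angles; "qd": joint speeds; "joint_efforts": joint torques, N m; "position": TCP position; "tool_rot": TCP orientation; "force": force on the tool from outside, world axes, zero at the start; "moment": the same for the moment, N m; "grip_width": finger opening in m; "finger_force": force on a finger pad.
Only numpy, scipy, OpenCV 4.12 (cv2) and the standard library are available. Lean on these libraries where they do the work, as an engineer would, in place of code of your own. Each camera call takes 0.05 s, during which the arm holds its last target. There are 200 camera calls.

TASK

Get the mug ready for painting: swing the cradle by its red-ball lever until the lever lines up with the green marker on the dial, and leave it there. Then turn the black lock knob clockwise (seen from above) until it clicks past its detent and settles at the green dot. Let go of both, and do not push aside or knock over the other things on the bench.

Things in the scene. Friction and masses are not known exactly. Their poses are not given: they have to be found in the camera images.
- stand: Fixed aluminium base plate 170 x 350 x 15 mm. Origin on the table; own x points away from the robot at yaw 0, y left, z up; plate spans x -85..85, y -165..185 mm. Knob at (0, -110). Cradle with white mug: x -65..65, y 5..115, up to 175 mm high. Grey uprights 115 mm high at y -2 and 122. White dial disc, radius 75, upright at y 137..145, centre at z 100.
- cradle (a joint): Tilt of the cradle (rad), a stiff friction hinge (about 0.2 N m) that stays where it is left; axis along the stand's y at height 100 mm. 0 = lever upright; positive = lever leans to the stand's +x. Range -0.75..0.75. It starts leaning to -x and must go to +x.
- hinge (a point): Point on the cradle's hinge axis in the lever's plane (stand frame 0, 165, 100 mm). Its y axis is the hinge axis. Lever tip and pointer circle about it.
- ball (a point): Centre of the red ball (34 mm diameter) at the end of the steel lever (rod 10 mm thick), 115 mm from the hinge point; about 200 to 215 mm above the table. The ball is the grip for tilting; push it along from above with the fingers loosely around it or behind it; pinched hard, it cannot turn in the fingers.
- pointer (a point): Point on the lever 78 mm from the hinge point, at its small red pointer collar; turns with the lever.
- mark (a point): Where the pointer should come: point in the lever's plane 78 mm from the hinge point, in the direction of the green marker block (12 mm wide along the rim, 18 mm deep, 16 mm high) that sits on the rim of the white dial. The marker's place on the dial differs each time.
- marker (a joint): Angle of the green marker about the hinge axis (rad), same zero and sense as cradle. It is clamped and stays put.
- knob (a joint): Angle of the lock knob (rad), clockwise from above positive. Sprung detent with two rests: 0 = free (red dot), 1.2 = locked (green dot); the hump between them, at 0.6, takes about 0.25 N m. Past the hump it snaps on by itself. It cannot turn beyond these rests.
- knob_grip (a point): On the knob's vertical axis, 97 mm above the table: TCP height for gripping. Black grip bar 72 mm long (this point's x), 18 thick (y), 75 to 109 mm high above the table, over a disc of radius 33 (top at 76 mm) and a grey housing of radius 48 (top at 65 mm). A white line on the bar marks its +x end, which points to the red dot when free, to the green dot when locked.
- mug_a: Bystander: white mug with a slate band, 80 mm diameter, 92 mm high, left of the stand. Origin centre of its underside.
- brush_pot: Bystander: terracotta pot of brushes, 72 mm diameter, 100 mm high, brushes up to 190 mm, behind the knob. Origin centre of its underside.
- jar_blue: Bystander: small paint jar with blue cap, 48 mm diameter, 55 mm high, standing on the stand's base plate between knob and cradle on the robot's side. Origin centre of its underside.
- jar_white: Bystander: jar with white cap, 60 mm diameter, 75 mm high, in front of the stand. Origin centre of its underside.
- brush: Bystander: wooden brush 180 mm long, 12 mm high, lying at the right of the stand. Origin under its middle.
- mug_b: Bystander: plain white mug, 80 mm diameter, 92 mm high, standing on the dark decorating wheel (230 mm diameter, 58 mm high) at the right. Origin centre of its underside.
- bowl: Bystander: blue bowl, 130 mm diameter, 55 mm high, at the right. Origin centre of its underside.

How it is judged:
By the outcome, as a careful person would: the job done as asked, in the order asked, and still so for the second after the job is handed in, with the robot touching nothing.
It also fails if it takes over 50 s, if anything falls off the work surface, if the arm or the gripper's body presses on something with over 40 N, if the wrist force passes 120 N, or if a joint passes its speed limit or range.

## Working session

There is one attempt and no reset: what is moved stays moved. The work goes in short steps, Python scripts to look and compute and a tool call to move; the robot and the scene stay as the last step left them, time stands still between calls to the robot, and variables do not carry over. Pictures are saved under pics/ and viewed, at most 10 in all, crops included, and the job is handed in when it is done.

Besides the shell and the picture viewer there is one more tool, called after ">>>" by a JSON object that holds its "op" and its "data", one argument or row to a line. apply_moves: Moves the arm, as the interface text tells. Its arguments: {"type":"object","properties":{"linear":{"type":"array"},"delta_rot":{"type":"array"},"gripper":{"type":"number"},"force":{"type":"number"}},"required":["linear","delta_rot"]}

```bash
mkdir -p pics; ls; cat > h.py <<'E'
import numpy as np, cv2
from scipy.spatial.transform import Rotation as R
from workcell import monitor, optics, workorder
def cam(n):
    c=optics.camera_info(n); K=np.array([[c['fx'],0,c['cx']],[0,c['fy'],c['cy']],[0,0,1.]])
    if 'rvec' in c:
        Rm=cv2.Rodrigues(np.array(c['rvec'],float))[0]; t=np.array(c['tvec'],float).ravel()
        return K,Rm.T,-Rm.T@t      # cam->world
    s=monitor.observe(); T=np.array(c['T_tool_cam']); Rt=R.from_euler('xyz',s['tool_rot']).as_matrix()
    return K,Rt@T[:3,:3],Rt@T[:3,3]+np.array(s['position'])
def cloud(d,C):
    K,Rw,o=C; v,u=np.mgrid[:480,:640]
    P=np.stack([(u-K[0,2])/K[0,0]*d,(v-K[1,2])/K[1,1]*d,d],-1)
    return P@Rw.T+o
def plane(u,v,z,C):
    K,Rw,o=C; r=Rw@np.array([(u-K[0,2])/K[0,0],(v-K[1,2])/K[1,1],1]); return o+r*(z-o[2])/r[2]
def proj(p,C):
    K,Rw,o=C; q=K@(Rw.T@(np.array(p)-o)); return q[:2]/q[2]
E
python3 - <<'E'
from h import *
print(monitor.observe())
for n in ['scene','top']:
    C=cam(n); im,d=optics.grab_frame(n); np.savez(f'{n}.npz',im=im,d=d,K=C[0],R=C[1],o=C[2]); cv2.imwrite(f'pics/{n}.png',im[...,::-1]); print(n,C[2],C[1][:,2],C[0][0,0])
E
```

```text
pics
{'clock': 0.0, 'qpos': array([ 1.16382264,  0.52207451, -0.03631669,  1.60000522,  0.0212451 ,
        1.02107586, -0.11277833]), 'qd': array([-1.66255070e-04, -1.44888720e-03, -8.12968765e-05, -4.46316410e-04,
        7.80877217e-04, -1.62547640e-04, -2.19072693e-03]), 'joint_efforts': array([-1.15735758e-03, -9.27108979e+01,  1.97947450e+00, -3.69934237e+01,
        1.78293331e-02,  8.21276248e-03, -4.43189106e-05]), 'position': array([ 0.20637367, -0.58961295,  0.24938914]), 'tool_rot': array([-3.14042234e+00,  1.26738573e-04,  3.36799704e-01]), 'force': array([ 0.35002288, -0.48585437,  0.54212563]), 'moment': array([ 0.01893192, -0.01076438,  0.00481031]), 'finger_force': 0.0, 'grip_width': 0.08553331217256173}
scene [1.18212104 0.54535117 0.83626386] [-0.52404539 -0.58884973 -0.61533115] 478.18940028428864
top [ 0.53780946 -0.10369541  1.25108022] [ 0.05269232  0.00572001 -0.99859441] 509.95950861782023
```

View pics/scene.png

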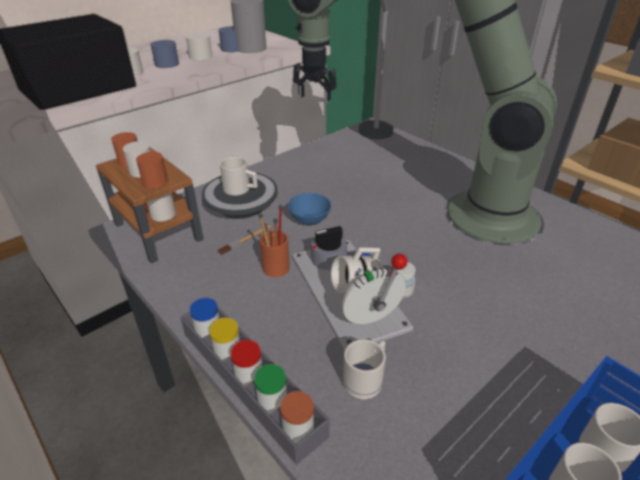

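View pics/top.png

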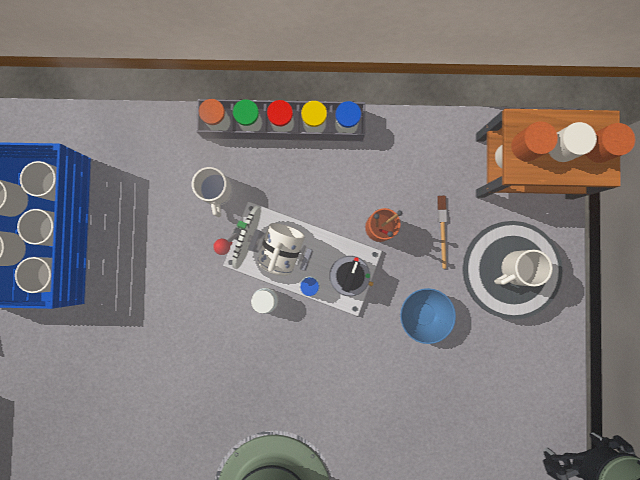

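The scene view shows the ball at about (400,262), the green marker at (369,275) and the knob at (328,240). In the top view the ball is at (221,246), the marker at (242,224), the knob at (351,274) with its white line towards (356,260), and the plate's corners run around (250,205), (383,250), (358,315) and (225,265).

```bash
cat > m.py <<'E'
from h import *
L={n:np.load(n+'.npz') for n in ['scene','top']}
C={n:(L[n]['K'],L[n]['R'],L[n]['o']) for n in L}
def tri(a,b):
    A=[];B=[]
    for (u,v),n in ((a,'top'),(b,'scene')):
        p=plane(u,v,0,C[n]); o=C[n][2]; r=(p-o)/np.linalg.norm(p-o); M=np.eye(3)-np.outer(r,r); A.append(M);B.append(M@o)
    return np.linalg.lstsq(np.vstack(A),np.hstack(B),rcond=None)[0]
def blob(n,lo,hi,box,hsv2=None):
    im=L[n]['im']; h=cv2.cvtColor(im,cv2.COLOR_RGB2HSV); m=cv2.inRange(h,lo,hi)
    if hsv2: m|=cv2.inRange(h,*hsv2)
    k=np.zeros_like(m); x0,y0,x1,y1=box; k[y0:y1,x0:x1]=m[y0:y1,x0:x1]
    nn,l,s,c=cv2.connectedComponentsWithStats(k); i=1+np.argmax(s[1:,4]); return c[i],s[i],l==i
red=((0,120,60),(8,255,255),(0,0,0),(0,0,0)); r2=((172,120,60),(180,255,255)); g=((40,80,40),(85,255,255))
W={n:cloud(L[n]['d'],C[n]) for n in L}
bt=blob('top',red[0],red[1],(208,232,236,260),r2); bs=blob('scene',red[0],red[1],(388,250,412,275),r2)
print('ball',bt[:2],bs[:2],tri(bt[0],bs[0]), 'h',plane(*bt[0],.2075,C['top']))
gt=blob('top',*g,(234,214,254,234)); gs=blob('scene',*g,(358,262,382,288))
print('mark',gt[:2],gs[:2],tri(gt[0],gs[0]))
for n,b in (('top',gt),('scene',gs),('top',bt),('scene',bs)): print(n,np.median(W[n][b[2]],0))
w=W['top']; z=w[...,2]
print('table z',np.median(z[330:400,200:300]))
m=((z>.009)&(z<.021)).astype(np.uint8); m[:195]=0;m[325:]=0;m[:,:215]=0;m[:,392:]=0
m=cv2.morphologyEx(m,cv2.MORPH_OPEN,np.ones((3,3)))
r=cv2.minAreaRect(w[m>0][:,:2].astype(np.float32)); print('plate',r,cv2.boxPoints(r))
k=(z>.1)&(z<.115); k[:250]=0;k[300:]=0;k[:,:325]=0;k[:,375:]=0
r=cv2.minAreaRect(w[k][:,:2].astype(np.float32)); print('bar',r,k.sum(),z[k].mean())
wh=blob('top',(0,0,150),(180,60,255),(345,252,365,275)); print('white',wh[:2],plane(*wh[0],.109,C['top']))
rd=blob('top',*red[:2],(362,275,380,292),r2);print('reddot?',rd[:2],plane(*rd[0],.065,C['top']))
big=cv2.resize(L['top']['im'][195:325,180:400],None,fx=3.6,fy=3.6,interpolation=cv2.INTER_CUBIC); cv2.imwrite('pics/crop.png',big[...,::-1])
E
python3 m.py
```

```text
ball (array([219.76190476, 245.29251701]), array([214, 239,  13,  15, 147], dtype=int32)) (array([399.04188482, 260.97382199]), array([392, 254,  16,  15, 191], dtype=int32)) [0.57976047 0.1032788  0.21189366] h [0.5788641  0.10538395 0.2075    ]
mark (array([241.38636364, 223.93181818]), array([237, 221,  10,   7,  44], dtype=int32)) (array([368.63333333, 275.06666667]), array([365, 270,   8,  11,  60], dtype=int32)) [0.62690265 0.06634869 0.17698746]
top [0.62558888 0.06688314 0.18210134]
scene [0.63015592 0.06900922 0.18068939]
top [0.57870943 0.10247295 0.22188595]
scene [0.58726923 0.1067319  0.218174  ]
table z -5.3996324781313554e-05
plate ((0.5596344470977783, -0.05577775835990906), (0.35032224655151367, 0.16985651850700378), 70.79161071777344) [[ 0.42180544 -0.19324553]
 [ 0.5822057  -0.24912915]
 [ 0.69746345  0.08169001]
 [ 0.5370632   0.13757363]]
bar ((0.5200715065002441, -0.16907557845115662), (0.017876140773296356, 0.07159051299095154), 70.30838012695312) 256 0.10823658925783516
white (array([356.0776699 , 254.30097087]), array([345, 252,  20,   8, 103], dtype=int32)) [ 0.56870685 -0.18089176  0.109     ]Traceback (most recent call last):
  File "m.py", line 29, in <module>
    rd=blob('top',*red[:2],(362,275,380,292),r2);print('reddot?',rd[:2],plane(*rd[0],.065,C['top']))
  File "m.py", line 13, in blob
    nn,l,s,c=cv2.connectedComponentsWithStats(k); i=1+np.argmax(s[1:,4]); return c[i],s[i],l==i
                                                      ~~~~~~~~~^^^^^^^^^
    return _wrapfunc(a, 'argmax', axis=axis, out=out, **kwds)
    return bound(*args, **kwds)
ValueError: attempt to get argmax of an empty sequence
```

```bash
cat >> h.py <<'E'
# stand pose from the plate rectangle (checked against the knob bar)
YAW=np.radians(70.6-90); O=np.array([.5563,-.0652,0]); S=R.from_euler('z',YAW).as_matrix()
def w(p): return S@np.array(p)+O
def s(p): return S.T@(np.array(p)-O)
def go(p,yawdeg):
    st=monitor.observe(); Rt=R.from_euler('xyz',st['tool_rot']); d=Rt.inv().apply(np.array(p)-st['position'])/.1
    q=(Rt.inv()*R.from_euler('xyz',[np.pi,0,np.radians(yawdeg)])).as_rotvec()/np.radians(120)
    print('lin',d.round(3),'rot',q.round(3),'stand',s(st['position']).round(4))
E
python3 - <<'E'
from h import *
print(optics.camera_info('wrist'))
go([.61,.09,.33],70.6)
from scipy.spatial.transform import Rotation
d=np.load('top.npz');C=(d['K'],d['R'],d['o'])
for n,u,v,z in [('pot',382,225,.1),('mug_a',209,184,.092),('jarb',309,287,.07),('jarw',264,301,.075)]: p=plane(u,v,z,C);print(n,p.round(3),s(p).round(3))
E
```

```text
{'fx': 351.9536631511663, 'fy': 351.9536631511663, 'cx': 314.46326110079144, 'cy': 238.67648845095522, 'T_tool_cam': array([[-5.23815662e-04, -9.56350106e-01, -2.92222861e-01,
         7.62100119e-02],
       [ 9.99999511e-01, -7.46163691e-04,  6.49430091e-04,
        -1.23194050e-03],
       [-8.39128625e-04, -2.92222378e-01,  9.56350029e-01,
        -1.23029782e-01],
       [ 0.00000000e+00,  0.00000000e+00,  0.00000000e+00,
         1.00000000e+00]])}
lin [ 6.055 -5.082 -0.801] rot [-0.    -0.    -0.428] stand [-0.1558 -0.6109  0.2495]
pot [ 0.636 -0.239  0.1  ] [ 0.133 -0.137  0.1  ]
mug_a [0.723 0.158 0.092] [0.084 0.266 0.092]
jarb [ 0.492 -0.076  0.07 ] [-0.057 -0.032  0.07 ]
jarw [0.458 0.026 0.075] [-0.123  0.054  0.075]
```

>>> {"op": "apply_moves", "data": {
  "linear": [
    [0.17, -0.15, -0.02],
    [0.35, -0.29, -0.05],
    [0.52, -0.44, -0.07],
    [0.7, -0.58, -0.09],
    [0.87, -0.73, -0.11]
  ],
  "delta_rot": [
    [0, 0, 0],
    [0, 0, 0],
    [0, 0, 0],
    [0, 0, 0],
    [0, 0, 0]
  ]
}}

```text
clock: 0.52
position: [0.265, -0.4912, 0.2608]
tool_rot: [-3.141, 0.0, 0.337]
force: [0.8, -1.1, 0.0]
grip_width: 0.0854
finger_force: 0.0
```

>>> {"op": "apply_moves", "data": {
  "linear": [
    [0.17, -0.15, -0.02],
    [0.35, -0.29, -0.05],
    [0.52, -0.44, -0.07],
    [0.7, -0.58, -0.09],
    [0.87, -0.73, -0.11]
  ],
  "delta_rot": [
    [0, 0, 0],
    [0, 0, 0],
    [0, 0, 0],
    [0, 0, 0],
    [0, 0, 0]
  ]
}}

```text
clock: 0.93
position: [0.323, -0.3935, 0.2719]
tool_rot: [-3.141, 0.0, 0.337]
force: [0.3, -0.3, -0.8]
grip_width: 0.0853
finger_force: 0.0
```

>>> {"op": "apply_moves", "data": {
  "linear": [
    [0.17, -0.15, -0.02],
    [0.35, -0.29, -0.05],
    [0.52, -0.44, -0.07],
    [0.7, -0.58, -0.09],
    [0.87, -0.73, -0.11]
  ],
  "delta_rot": [
    [0, 0, 0],
    [0, 0, 0],
    [0, 0, 0],
    [0, 0, 0],
    [0, 0, 0]
  ]
}}

```text
clock: 1.35
position: [0.3809, -0.2959, 0.283]
tool_rot: [-3.141, 0.0, 0.337]
force: [0.2, -0.1, 0.1]
grip_width: 0.0854
finger_force: 0.0
```

>>> {"op": "apply_moves", "data": {
  "linear": [
    [0.17, -0.15, -0.02],
    [0.35, -0.29, -0.05],
    [0.52, -0.44, -0.07],
    [0.7, -0.58, -0.09],
    [0.87, -0.73, -0.11]
  ],
  "delta_rot": [
    [0, 0, 0],
    [0, 0, 0],
    [0, 0, 0],
    [0, 0, 0],
    [0, 0, 0]
  ]
}}

```text
clock: 1.77
position: [0.4389, -0.1983, 0.294]
tool_rot: [-3.141, 0.0, 0.337]
force: [1.0, -0.5, 0.8]
grip_width: 0.0849
finger_force: 0.0
```

>>> {"op": "apply_moves", "data": {
  "linear": [
    [0.17, -0.15, -0.02],
    [0.35, -0.29, -0.05],
    [0.52, -0.44, -0.07],
    [0.7, -0.58, -0.09],
    [0.87, -0.73, -0.11]
  ],
  "delta_rot": [
    [0, 0, 0],
    [0, 0, 0],
    [0, 0, 0],
    [0, 0, 0],
    [0, 0, 0]
  ]
}}

```text
clock: 2.18
position: [0.4969, -0.1007, 0.305]
tool_rot: [-3.141, 0.0, 0.337]
force: [0.2, -0.2, -0.2]
grip_width: 0.0853
finger_force: 0.0
```

>>> {"op": "apply_moves", "data": {
  "linear": [
    [0.17, -0.15, -0.02],
    [0.35, -0.29, -0.05],
    [0.52, -0.44, -0.07],
    [0.7, -0.58, -0.09],
    [0.87, -0.73, -0.11]
  ],
  "delta_rot": [
    [0, 0, 0],
    [0, 0, 0],
    [0, 0, 0],
    [0, 0, 0],
    [0, 0, 0]
  ]
}}

```text
clock: 2.6
position: [0.5549, -0.0031, 0.3159]
tool_rot: [-3.142, 0.0, 0.337]
force: [-0.2, -0.2, 0.0]
grip_width: 0.0852
finger_force: 0.0
```

```bash
python3 -c "
from h import *
go(w([0,.175,.275]),70.6)"
```

```text
lin [ 0.902 -0.775  0.408] rot [-0.     0.    -0.428] stand [-0.022   0.0581  0.3159]
```

>>> {"op": "apply_moves", "data": {
  "linear": [
    [0.18, -0.16, 0.0],
    [0.36, -0.31, 0.0],
    [0.54, -0.47, 0.1],
    [0.72, -0.62, 0.2],
    [0.9, -0.775, 0.3]
  ],
  "delta_rot": [
    [0, 0, -0.058],
    [0, 0, -0.116],
    [0, 0, -0.174],
    [0, 0, -0.232],
    [0, 0, -0.29]
  ]
}}

```text
clock: 3.02
position: [0.6142, 0.0998, 0.2854]
tool_rot: [-3.141, 0.0, 0.95]
force: [-0.1, 0.6, -0.5]
grip_width: 0.0855
finger_force: 0.0
```

>>> {"op": "apply_moves", "data": {
  "linear": [
    [0, 0, 0.05],
    [0, 0, 0.1],
    [0, 0, 0.1],
    [0, 0, 0.1],
    [0, 0, 0.1]
  ],
  "delta_rot": [
    [0, 0, -0.05],
    [0, 0, -0.1],
    [0, 0, -0.138],
    [0, 0, -0.138],
    [0, 0, -0.138]
  ]
}}

```text
clock: 3.43
position: [0.6138, 0.0987, 0.2758]
tool_rot: [-3.141, 0.0, 1.23]
force: [-1.1, 0.5, -0.1]
grip_width: 0.0853
finger_force: 0.0
```

```bash
cat > wr.py <<'E'
import sys
from h import *
def shot(name):
    C=cam('wrist'); im,d=optics.grab_frame('wrist'); np.savez(name+'.npz',im=im,d=d,K=C[0],R=C[1],o=C[2]); cv2.imwrite(f'pics/{name}.png',im[...,::-1]); return C,im,d
if __name__=='__main__':
    C,im,d=shot(sys.argv[1]); st=monitor.observe(); print(s(st['position']),s(C[2]),st['clock'])
    for n,p in dict(hinge=[0,.165,.1],top0=[0,.165,.178],dialtop=[0,.145,.175]).items(): print(n,proj(w(p),C).round(1))
E
python3 wr.py w1
```

```text
[-1.93193865e-04  1.73707391e-01  2.75973126e-01] [0.00052783 0.25022427 0.39880837] 3.4833
hinge [314.1 231.8]
top0 [314.  263.7]
dialtop [314.1 289.1]
```

View pics/w1.png

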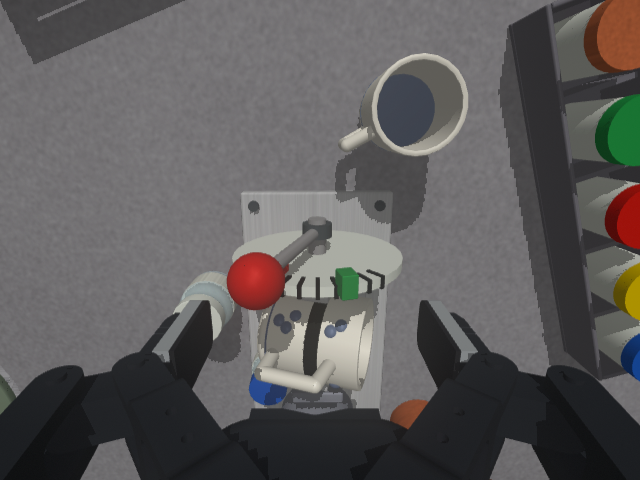

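The wrist view shows the ball at (256,281), the hinge end at (317,229), the green marker at (347,283) sitting right of the upright direction, and mug_a well clear of the lever.

```bash
cat > an.py <<'E'
import sys
from h import *
d=np.load(sys.argv[1]+'.npz');C=(d['K'],d['R'],d['o']);im=d['im'];W=cloud(d['d'],C);Q=(W-O)@S
h=cv2.cvtColor(im,cv2.COLOR_RGB2HSV)
def big(m,x1=480):
    m=m.copy(); m[:,x1:]=0; n,l,st,c=cv2.connectedComponentsWithStats(m); i=1+np.argmax(st[1:,4]); return l==i,c[i],st[i]
def rayy(u,v,y):  # ray onto stand plane y
    p=s(plane(u,v,0,C));o=s(C[2]); return o+(p-o)*(y-o[1])/(p[1]-o[1])
g,c,st=big(cv2.inRange(h,(40,80,40),(85,255,255))); g=cv2.erode(g.astype(np.uint8),np.ones((3,3)))>0; P=Q[g]
print('green',c,st,P.min(0).round(4),P.max(0).round(4),np.median(P,0).round(4))
ang=np.arctan2(P[:,0],P[:,2]-.1); rad=np.hypot(P[:,0],P[:,2]-.1); print('marker ang pct',np.percentile(ang,[2,25,50,75,98]).round(4),'mid',np.percentile(ang,[1,99]).mean(),'rad',np.percentile(rad,[2,50,98]))
r,c,st=big(cv2.inRange(h,(0,120,50),(8,255,255))|cv2.inRange(h,(172,120,50),(180,255,255)))
P=Q[cv2.erode(r.astype(np.uint8),np.ones((3,3)))>0].astype(float); A=np.c_[2*P,np.ones(len(P))]; x=np.linalg.lstsq(A,(P**2).sum(1),rcond=None)[0]
rr=np.sqrt(x[3]+x[:3]@x[:3]); print('ball px',c,st,'sphere',x[:3],'r',rr,'ang',np.arctan2(x[0],x[2]-.1)); b=rayy(*c,.165);print('ray',b,np.arctan2(b[0],b[2]-.1),np.hypot(b[0],b[2]-.1))
E
python3 an.py w1
```

```text
green [346.85847589 283.18973561] [335 268  24  32 643] [0.0157 0.1416 0.1707] [0.0289 0.159  0.185 ] [0.0221 0.1526 0.1819]
marker ang pct [0.2108 0.2272 0.2664 0.3037 0.3367] mid 0.2747879767176469 rad [0.07508065 0.08540275 0.08693963]
ball px [255.87089468 280.63722159] [ 227  253   62   57 2649] sphere [-0.01262271  0.20719089  0.30002266] r 0.09095999364993536 ang -0.06302284801254829
ray [-0.03458905  0.165       0.20564918] -0.3163968550780806 0.11116721862176804
```

>>> {"op": "apply_moves", "data": {
  "linear": [
    [-0.01, -0.1, 0],
    [-0.02, -0.2, 0],
    [-0.03, -0.335, 0],
    [-0.03, -0.335, 0],
    [-0.03, -0.335, 0]
  ],
  "delta_rot": [
    [0, 0, 0],
    [0, 0, 0],
    [0, 0, 0],
    [0, 0, 0],
    [0, 0, 0]
  ],
  "gripper": 0.1
}}

```text
clock: 3.9
position: [0.5812, 0.1072, 0.2765]
tool_rot: [3.141, -0.0, 1.232]
force: [0.4, -0.5, 0.3]
grip_width: 0.0471
finger_force: 0.0
```

```bash
python3 wr.py w2; python3 an.py w2; python3 -c "
from h import *
print(monitor.observe()['grip_width']);go(w([-.034,.17,.212]),70.6)"
```

```text
[-0.03339226  0.17078266  0.27636115] [-0.03332057  0.24741101  0.39954345] 3.95
hinge [351.9 228.5]
top0 [363.9 259.4]
dialtop [362.1 284.9]
green [395.30824891 278.93487699] [383 264  26  32 691] [-0.0333  0.1414  0.1702] [0.0293 0.2474 0.3995] [0.021  0.1523 0.1817]
marker ang pct [0.2083 0.2185 0.2534 0.2939 0.3365] mid 0.27275642209065604 rad [0.07403391 0.08518815 0.08687537]
ball px [312.85631068 275.8384466 ] [ 285  248   57   57 2575] sphere [-0.03377014  0.20612088  0.30706101] r 0.09450076867972933 ang -0.16166930179440192
ray [-0.03412055  0.165       0.20589031] -0.3117203588258793 0.11125183064106853
0.04696832117240003
lin [-0.008 -0.007  0.644] rot [ 0. -0. -0.] stand [-0.0334  0.1708  0.2764]
```

View pics/w2.png

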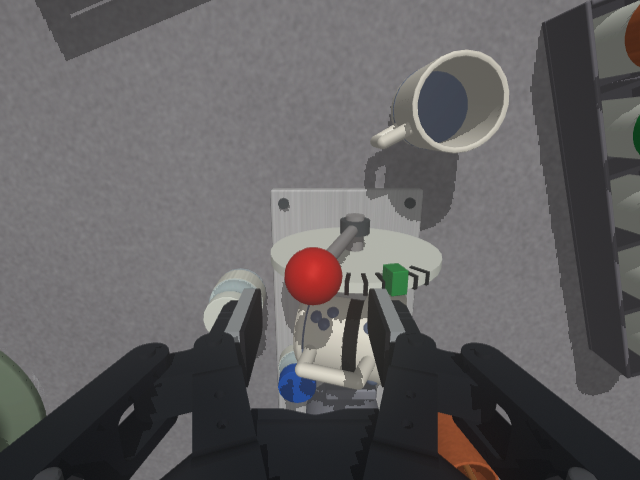

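The ball at (313,276) lies midway between the open fingers, and the marker is at (395,279), so I can go down and push.

>>> {"op": "apply_moves", "data": {
  "linear": [
    [0, 0, 0.13],
    [0, 0, 0.26],
    [0, 0, 0.39],
    [0, 0, 0.52],
    [0, 0, 0.64]
  ],
  "delta_rot": [
    [0, 0, 0],
    [0, 0, 0],
    [0, 0, 0],
    [0, 0, 0],
    [0, 0, 0]
  ]
}}

```text
clock: 4.37
position: [0.5817, 0.1068, 0.2112]
tool_rot: [3.141, 0.0, 1.232]
force: [-1.2, 0.1, 0.2]
grip_width: 0.0464
finger_force: 0.0
```

>>> {"op": "apply_moves", "data": {
  "linear": [
    [0, 0.08, 0],
    [0, 0.16, 0],
    [0, 0.24, 0],
    [0, 0.3, 0],
    [0, 0.35, 0]
  ],
  "delta_rot": [
    [0, 0, 0],
    [0, 0, 0],
    [0, 0, 0],
    [0, 0, 0],
    [0, 0, 0]
  ]
}}

```text
clock: 4.78
position: [0.6154, 0.0952, 0.2125]
tool_rot: [3.141, -0.001, 1.233]
force: [-1.8, 0.8, 1.9]
grip_width: 0.0468
finger_force: 1.3
```

>>> {"op": "apply_moves", "data": {
  "linear": [
    [0, 0.07, 0],
    [0, 0.13, 0],
    [0, 0.2, 0],
    [0, 0.25, 0],
    [0, 0.28, 0]
  ],
  "delta_rot": [
    [0, 0, 0],
    [0, 0, 0],
    [0, 0, 0],
    [0, 0, 0],
    [0, 0, 0]
  ]
}}

```text
clock: 5.2
position: [0.6414, 0.0859, 0.2119]
tool_rot: [3.141, -0.0, 1.233]
force: [-2.4, 1.1, 1.2]
grip_width: 0.0469
finger_force: 1.0
```

```bash
python3 wr.py w3; python3 an.py w3
```

```text
[0.03025146 0.17069515 0.21186403] [0.03054075 0.24732649 0.33497915] 5.25
hinge [271.  252.7]
top0 [252.5 304.9]
dialtop [255.5 336.9]Traceback (most recent call last):
  File "an.py", line 9, in <module>
    g,c,st=big(cv2.inRange(h,(40,80,40),(85,255,255))); g=cv2.erode(g.astype(np.uint8),np.ones((3,3)))>0; P=Q[g]
           ~~~^^^^^^^^^^^^^^^^^^^^^^^^^^^^^^^^^^^^^^^^
  File "an.py", line 6, in big
    m=m.copy(); m[:,x1:]=0; n,l,st,c=cv2.connectedComponentsWithStats(m); i=1+np.argmax(st[1:,4]); return l==i,c[i],st[i]
                                                                              ~~~~~~~~~^^^^^^^^^^
    return _wrapfunc(a, 'argmax', axis=axis, out=out, **kwds)
    return bound(*args, **kwds)
ValueError: attempt to get argmax of an empty sequence
```

View pics/w3.png

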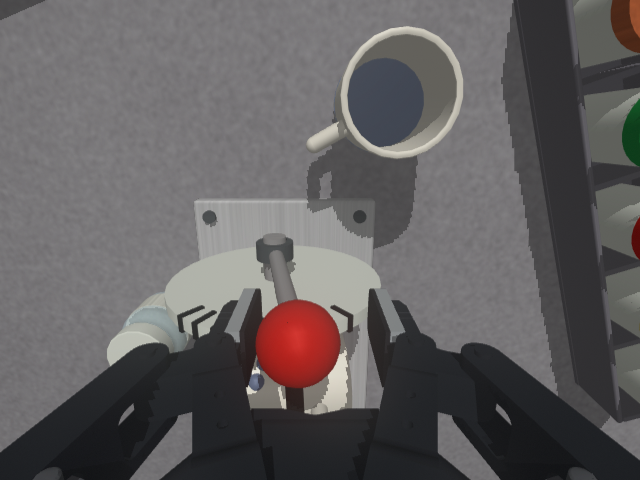

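The ball at (298,343) has swung past upright and hides the marker from here. I will push a little farther, then back off and look from one side.

```bash
cat > ray.py <<'E'
import sys
from h import *
d=np.load(sys.argv[1]+'.npz');C=(d['K'],d['R'],d['o']);h=cv2.cvtColor(d['im'],cv2.COLOR_RGB2HSV)
def rayy(u,v,y):
    p=s(plane(u,v,0,C));o=s(C[2]); return o+(p-o)*(y-o[1])/(p[1]-o[1])
m=cv2.inRange(h,(0,120,50),(8,255,255))|cv2.inRange(h,(172,120,50),(180,255,255)); m[:,480:]=0
n,l,st,c=cv2.connectedComponentsWithStats(m)
for i in range(1,n):
    if st[i,4]>60: b=rayy(*c[i],.165); print(c[i].round(1),st[i],b.round(4),'ang',np.arctan2(b[0],b[2]-.1).round(4),'r',np.hypot(b[0],b[2]-.1).round(4))
E
python3 ray.py w3
```

```text
[297.2 343.6] [ 255  300   86   89 5869] [0.0237 0.165  0.2112] ang 0.2096 r 0.1137
```

>>> {"op": "apply_moves", "data": {
  "linear": [
    [0, 0.02, 0],
    [0, 0.04, 0],
    [0, 0.06, 0],
    [0, 0.065, 0],
    [0, 0.065, 0]
  ],
  "delta_rot": [
    [0, 0, 0],
    [0, 0, 0],
    [0, 0, 0],
    [0, 0, 0],
    [0, 0, 0]
  ]
}}

```text
clock: 5.67
position: [0.6468, 0.084, 0.2119]
tool_rot: [-3.142, 0.0, 1.233]
force: [-1.1, -0.4, -0.4]
grip_width: 0.0469
finger_force: 0.5
```

>>> {"op": "apply_moves", "data": {
  "linear": [
    [0, -0.03, 0],
    [0, -0.06, 0],
    [0, -0.06, -0.2],
    [0, -0.06, -0.45],
    [0, -0.06, -0.7]
  ],
  "delta_rot": [
    [0, 0, 0],
    [0, 0, 0],
    [0, 0, 0],
    [0, 0, 0],
    [0, 0, 0]
  ]
}}

```text
clock: 6.08
position: [0.6407, 0.0863, 0.2828]
tool_rot: [-3.141, 0.0, 1.234]
force: [0.4, 0.4, 1.0]
grip_width: 0.0469
finger_force: 0.0
```

>>> {"op": "apply_moves", "data": {
  "linear": [
    [0, -0.2, 0],
    [0, -0.4, 0],
    [0, -0.6, 0],
    [0, -0.8, 0],
    [0, -0.8, 0]
  ],
  "delta_rot": [
    [0, 0, 0],
    [0, 0, 0],
    [0, 0, 0],
    [0, 0, 0],
    [0, 0, 0]
  ]
}}

```text
clock: 6.5
position: [0.5628, 0.1143, 0.2827]
tool_rot: [3.141, 0.0, 1.236]
force: [-1.0, -0.1, 1.1]
grip_width: 0.0472
finger_force: 0.0
```

```bash
python3 wr.py w4; python3 ray.py w4;python3 an.py w4
```

```text
[-0.051653    0.17118405  0.28277849] [-0.05325605  0.24797794  0.4057702 ] 6.55
hinge [373.1 227.5]
top0 [391.3 257.3]
dialtop [388.5 282.2]
[452.2 274.2] [ 413  247   67   56 2640] [0.0308 0.165  0.2078] ang 0.2782 r 0.1121
green [416.96733668 278.35427136] [408 263  22  30 398] [-0.0533  0.1417  0.1701] [0.0248 0.248  0.4058] [0.0179 0.1504 0.1815]
marker ang pct [0.2059 0.2131 0.2176 0.2308 0.2761] mid 0.2446647249750521 rad [0.07336058 0.08346089 0.08673037]
ball px [452.23674242 274.25      ] [ 413  247   67   56 2640] sphere [-0.01953243  0.20624713  0.30320415] r 0.1001400641623061 ang -0.09582779909419999
ray [0.03079284 0.165      0.20782305] 0.27818179939877086 0.11213389193005005
```

View pics/w4.png

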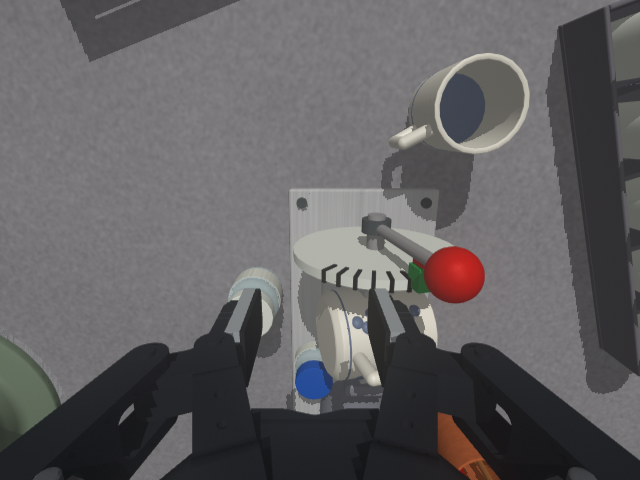

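The lever now leans towards +x, with the ball at (455,275) partly covering the green marker at (417,278) and the hub at (376,223). I will refine both angles in this one camera's frame.

```bash
cat > fine.py <<'E'
import sys
from h import *
def load(n):
    d=np.load(n+'.npz');C=(d['K'],d['R'],d['o']);return d,C,cv2.cvtColor(d['im'],cv2.COLOR_RGB2HSV)
def rayy(u,v,y,C):
    p=s(plane(u,v,0,C));o=s(C[2]); return o+(p-o)*(y-o[1])/(p[1]-o[1])
for n in sys.argv[1:]:
    d,C,h=load(n); Q=(cloud(d['d'],C)-O)@S
    m=cv2.inRange(h,(40,80,40),(85,255,255)); m[:,480:]=0; k=(m>0)&(d['d']>.05)&(abs(Q[...,0])<.06); P=Q[k]; r=np.hypot(P[:,0],P[:,2]-.1); t=P[r>.084]
    a=np.arctan2(t[:,0],t[:,2]-.1); print(n,'top face n',len(t),'x',t[:,0].min().round(4),t[:,0].max().round(4),'ang mean',a.mean().round(4),'range',np.percentile(a,[1,99]).round(4))
    f=P[P[:,1]>.157]
    if len(f): print('  front x mid',f[:,0].min().round(4),f[:,0].max().round(4))
    m=cv2.inRange(h,(0,120,50),(8,255,255))|cv2.inRange(h,(172,120,50),(180,255,255)); m[:,520:]=0
    m=cv2.morphologyEx(m,cv2.MORPH_OPEN,cv2.getStructuringElement(cv2.MORPH_ELLIPSE,(21,21)))
    cn=max(cv2.findContours(m,cv2.RETR_EXTERNAL,cv2.CHAIN_APPROX_NONE)[0],key=cv2.contourArea); (u,v),_,_=e=cv2.fitEllipse(cn)
    b=rayy(u,v,.165,C); print('  ball',np.round(e[0]+e[1],1),b.round(4),'ang',np.arctan2(b[0],b[2]-.1).round(4))
    # hub: grey bolt, brightness edges near predicted hinge; dial: white-disc width gives hinge x
    z=(d['d']>.05)&(Q[...,1]>.130)&(Q[...,1]<.150)&(Q[...,2]>.05)&(Q[...,2]<.185)&(m==0)
    D=Q[z]
    row=D[(abs(D[:,2]-.12)<.01)]
    if len(row): print('  dial x at z.12',np.percentile(row[:,0],[.5,99.5]).round(4),'sumhalf',np.percentile(row[:,0],[.5,99.5]).mean().round(4))
E
python3 fine.py w1 w2 w4
```

```text
w1 top face n 418 x 0.018 0.0297 ang mean 0.2806 range [0.214  0.3507]
  front x mid 0.0153 0.0294
  ball [255.6 280.8  56.   57.7] [-0.0347  0.165   0.2058] ang -0.317
  dial x at z.12 [-0.0703  0.0749] sumhalf 0.0023
w2 top face n 417 x 0.0176 0.0297 ang mean 0.2782 range [0.2132 0.3496]
  front x mid 0.0147 0.0294
  ball [312.8 275.8  56.1  56.5] [-0.0341  0.165   0.2059] ang -0.3118
  dial x at z.12 [-0.0702  0.0739] sumhalf 0.0018
w4 top face n 181 x 0.0175 0.0273 ang mean 0.244 range [0.2097 0.3113]
  front x mid 0.0147 0.021
  ball [453.8 274.5  55.1  60. ] [0.0316 0.165  0.2082] ang 0.2845
  dial x at z.12 [-0.0707  0.0507] sumhalf -0.01
```

Marker and ball agree within about 0.01 rad. I'll move over towards the knob, which clears the view, and recheck the lever with the fixed cameras before turning the knob.

>>> {"op": "apply_moves", "data": {
  "linear": [
    [-0.19, 0.04, 0],
    [-0.38, 0.07, 0],
    [-0.57, 0.1, 0],
    [-0.76, 0.14, 0],
    [-0.94, 0.17, 0]
  ],
  "delta_rot": [
    [0, 0, 0],
    [0, 0, 0],
    [0, 0, 0],
    [0, 0, 0],
    [0, 0, 0]
  ]
}}

```text
clock: 6.97
position: [0.5508, 0.0169, 0.2821]
tool_rot: [3.141, -0.0, 1.232]
force: [0.0, 0.8, -0.4]
grip_width: 0.047
finger_force: 0.0
```

>>> {"op": "apply_moves", "data": {
  "linear": [
    [-0.19, 0.04, 0],
    [-0.38, 0.07, 0],
    [-0.57, 0.1, 0],
    [-0.76, 0.14, 0],
    [-0.94, 0.17, 0]
  ],
  "delta_rot": [
    [0, 0, 0],
    [0, 0, 0],
    [0, 0, 0],
    [0, 0, 0],
    [0, 0, 0]
  ]
}}

```text
clock: 7.38
position: [0.5357, -0.0775, 0.2822]
tool_rot: [3.141, 0.0, 1.233]
force: [0.8, 0.2, 0.2]
grip_width: 0.0467
finger_force: 0.0
```

>>> {"op": "apply_moves", "data": {
  "linear": [
    [-0.19, 0.04, 0],
    [-0.38, 0.07, 0],
    [-0.57, 0.1, 0],
    [-0.76, 0.14, 0],
    [-0.94, 0.17, 0]
  ],
  "delta_rot": [
    [0, 0, 0],
    [0, 0, 0],
    [0, 0, 0],
    [0, 0, 0],
    [0, 0, 0]
  ]
}}

```text
clock: 7.8
position: [0.5204, -0.1719, 0.2821]
tool_rot: [3.141, 0.0, 1.232]
force: [0.4, -0.7, 0.9]
grip_width: 0.0467
finger_force: 0.0
```

```bash
cat > fix.py <<'E'
from h import *
for n in ['top','scene']:
    C=cam(n); old=np.load(n+'.npz')['im']; im,d=optics.grab_frame(n); np.savez(n+'2.npz',im=im,d=d,K=C[0],R=C[1],o=C[2])
    box=dict(top=(205,205,275,270),scene=(340,240,425,315))[n]; x0,y0,x1,y1=box
    def cen(I,red):
        h=cv2.cvtColor(I[y0:y1,x0:x1],cv2.COLOR_RGB2HSV)
        m=cv2.inRange(h,(0,120,60),(8,255,255))|cv2.inRange(h,(172,120,60),(180,255,255)) if red else cv2.inRange(h,(40,80,40),(85,255,255))
        k,l,st,c=cv2.connectedComponentsWithStats(m)
        return [(c[i]+[x0,y0],st[i,4]) for i in range(1,k) if st[i,4]>15]
    print(n,'ball0',cen(old,1),'ball1',cen(im,1),'green0',cen(old,0),'green1',cen(im,0))
    f=lambda y,r,a:w([r*np.sin(a),y,.1+r*np.cos(a)])
    for a in (.22,.25,.28,.31): print(a,'ball',proj(f(.165,.115,a),C).round(1),'mk',proj(f(.150,.083,a),C).round(1))
    print('ball -.3',proj(f(.165,.115,-.3),C).round(1))
    cv2.imwrite(f'pics/{n}2.png',cv2.resize(im[y0-20:y1+20,x0-20:x1+20],None,fx=5,fy=5,interpolation=cv2.INTER_CUBIC)[...,::-1])
E
python3 fix.py
```

```text
top ball0 [(array([219.76190476, 245.29251701]), np.int32(147))] ball1 [(array([230.50340136, 216.65986395]), np.int32(147))] green0 [(array([241.38636364, 223.93181818]), np.int32(44))] green1 []
0.22 ball [231.5 218.1] mk [239.6 225.1]
0.25 ball [232.2 216.6] mk [240.  224.1]
0.28 ball [232.8 215.2] mk [240.5 223.1]
0.31 ball [233.5 213.7] mk [240.9 222. ]
ball -.3 [221.3 245.2]
scene ball0 [(array([399.04188482, 260.97382199]), np.int32(191))] ball1 [(array([370.94764398, 268.47643979]), np.int32(191))] green0 [(array([368.63333333, 275.06666667]), np.int32(60))] green1 []
0.22 ball [373.2 267.6] mk [371.9 273.8]
0.25 ball [371.7 268.3] mk [370.8 274.3]
0.28 ball [370.2 269.1] mk [369.8 274.8]
0.31 ball [368.6 269.9] mk [368.7 275.4]
ball -.3 [399.4 261.2]
```

View pics/scene2.png

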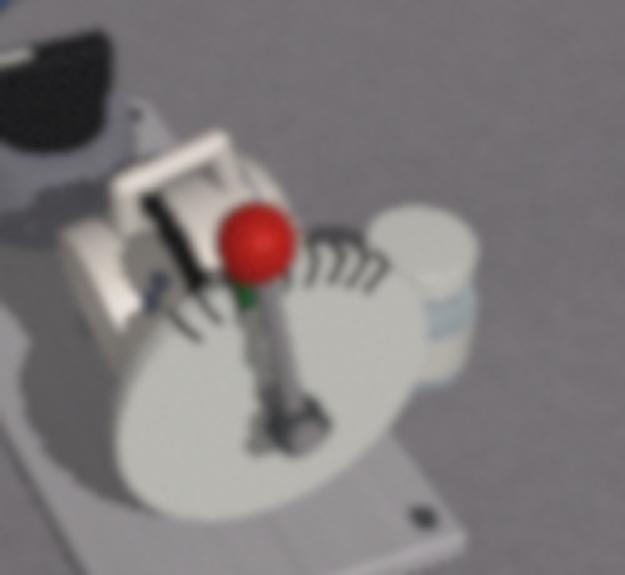

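```bash
cat > chk.py <<'E'
from h import *
for n in ('w1','w2','w3','w4'):
    d=np.load(n+'.npz');C=(d['K'],d['R'],d['o']);D=d['d'];Q=(cloud(D,C)-O)@S; ok=D>.05
    t=Q[:180,150:300][ok[:180,150:300]]; print(n,'table z',np.median(t[:,2]).round(4),end=' ')
    k=ok&(Q[...,1]>.15)&(Q[...,2]>.010)&(Q[...,2]<.02)&(abs(Q[...,0])<.1); P=Q[k]; print('plate x',np.percentile(P[:,0],[.5,99.5]).round(4),'ymax',np.percentile(P[:,1],99.5).round(4),'z',np.median(P[:,2]).round(4),end=' ')
    k=ok&(Q[...,2]>.12)&(Q[...,2]<.15)&(Q[...,1]>.135)&(Q[...,1]<.155)&(abs(Q[...,0])<.06); print('dial y',np.median(Q[k][:,1]).round(4),end=' ')
    h=cv2.cvtColor(d['im'],cv2.COLOR_RGB2HSV); m=cv2.inRange(h,(0,150,50),(8,255,255))|cv2.inRange(h,(172,150,50),(180,255,255))
    k=(m>0)&ok&(Q[...,2]>.185)&(Q[...,2]<.25)&(abs(Q[...,0])<.06)&(Q[...,1]<.19); P=Q[k].astype(float)
    A=np.c_[2*P,np.ones(len(P))]; x=np.linalg.lstsq(A,(P**2).sum(1)-0,rcond=None)[0]; print('ball',x[:3].round(4),'r',np.sqrt(x[3]+x[:3]@x[:3]).round(4),len(P))
    m=cv2.inRange(h,(40,80,40),(85,255,255)); k=(m>0)&ok&(Q[...,2]>.16)&(Q[...,2]<.2)&(abs(Q[...,0])<.05); P=Q[k]
    if len(P): print('   green x',np.percentile(P[:,0],[.5,99.5]).round(4),'y',np.percentile(P[:,1],[.5,99.5]).round(4),'z',np.percentile(P[:,2],[.5,99.5]).round(4))
E
python3 chk.py
```

```text
w1 table z -0.001 plate x [-0.0811  0.0963] ymax 0.2948 z 0.0141 dial y 0.1464 ball [-0.034   0.1665  0.2086] r 0.0166 2573
   green x [0.0152 0.0296] y [0.1411 0.1589] z [0.1692 0.1846]
w2 table z -0.001 plate x [-0.0815  0.0959] ymax 0.2964 z 0.0141 dial y 0.1464 ball [-0.0341  0.1665  0.2087] r 0.0166 2529
   green x [0.0148 0.0294] y [0.1409 0.1589] z [0.1693 0.1848]
w3 table z -0.001 plate x [-0.0808  0.0961] ymax 0.2948 z 0.0142 dial y 0.1464 ball [0.0239 0.1667 0.2125] r 0.0166 5773
w4 table z -0.001 plate x [-0.0815  0.0947] ymax 0.2912 z 0.0142 dial y 0.1463 ball [0.0296 0.1666 0.2114] r 0.0165 2635
   green x [0.0147 0.0261] y [0.1409 0.1586] z [0.1697 0.1845]
```

Sphere fits (r 16.6 mm) put the hinge at x ≈ 2.5 mm, the lever at 0.238 rad and the marker at 0.250. I'll nudge the lever another 1.4 mm, since the finger contact offset repeats to 0.2 mm.

```bash
python3 -c "
from h import *
go(w([.0300,.171,.282]),70.6)"
```

```text
lin [ 2.857  0.273 -0.005] rot [ 0.     0.001 -0.002] stand [ 0.0018 -0.1146  0.2819]
```

>>> {"op": "apply_moves", "data": {
  "linear": [
    [0.19, 0.02, 0],
    [0.38, 0.04, 0],
    [0.57, 0.05, 0],
    [0.76, 0.07, 0],
    [0.95, 0.09, 0]
  ],
  "delta_rot": [
    [0, 0, 0],
    [0, 0, 0],
    [0, 0, 0],
    [0, 0, 0],
    [0, 0, 0]
  ]
}}

```text
clock: 8.32
position: [0.5609, -0.0825, 0.2821]
tool_rot: [3.141, -0.0, 1.233]
force: [-0.0, -0.5, 0.5]
grip_width: 0.0468
finger_force: 0.0
```

>>> {"op": "apply_moves", "data": {
  "linear": [
    [0.19, 0.02, 0],
    [0.38, 0.04, 0],
    [0.57, 0.05, 0],
    [0.76, 0.07, 0],
    [0.95, 0.09, 0]
  ],
  "delta_rot": [
    [0, 0, 0],
    [0, 0, 0],
    [0, 0, 0],
    [0, 0, 0],
    [0, 0, 0]
  ]
}}

```text
clock: 8.73
position: [0.6008, 0.0043, 0.2821]
tool_rot: [3.141, -0.0, 1.233]
force: [0.2, -0.3, -0.0]
grip_width: 0.0471
finger_force: 0.0
```

>>> {"op": "apply_moves", "data": {
  "linear": [
    [0.19, 0.02, 0],
    [0.38, 0.04, 0],
    [0.57, 0.05, 0],
    [0.76, 0.07, 0],
    [0.95, 0.09, 0]
  ],
  "delta_rot": [
    [0, 0, 0],
    [0, 0, 0],
    [0, 0, 0],
    [0, 0, 0],
    [0, 0, 0]
  ]
}}

```text
clock: 9.15
position: [0.6407, 0.0909, 0.282]
tool_rot: [3.141, -0.0, 1.233]
force: [-0.4, -1.0, -0.4]
grip_width: 0.0467
finger_force: 0.0
```

```bash
sed -i "s/('w1','w2','w3','w4')/__import__('sys').argv[1:]/" chk.py; python3 wr.py w5; python3 chk.py w5; python3 -c "
from h import *
print(monitor.observe()['grip_width']);go(w([.0372,.171,.212]),70.6)"
```

```text
[0.02702416 0.17935937 0.28190253] [0.02822211 0.2518276  0.4050596 ] 9.2
hinge [282.8 231.8]
top0 [273.2 262.7]
dialtop [274.6 287.5]
w5 table z -0.001 plate x [-0.0809  0.0934] ymax 0.2972 z 0.0141 dial y 0.1464 ball [0.0298 0.1667 0.2113] r 0.0165 2365
0.04711277870658941
lin [-0.086  0.102  0.699] rot [-0.    -0.001  0.002] stand [0.027  0.1794 0.2819]
```

>>> {"op": "apply_moves", "data": {
  "linear": [
    [-0.04, 0.0, 0],
    [-0.04, 0.0, 0.2],
    [-0.04, 0.0, 0.4],
    [-0.04, 0.0, 0.6],
    [-0.04, 0.0, 0.7]
  ],
  "delta_rot": [
    [0, 0, 0],
    [0, 0, 0],
    [0, 0, 0],
    [0, 0, 0],
    [0, 0, 0]
  ]
}}

```text
clock: 9.62
position: [0.6382, 0.085, 0.2098]
tool_rot: [-3.14, 0.001, 1.233]
force: [0.1, 0.0, 0.2]
grip_width: 0.047
finger_force: 0.0
```

```bash
python3 -c "
from h import *
print(monitor.observe()['grip_width']);go(w([.0372,.171,.212]),70.6)"
```

```text
0.04696104064836579
lin [ 0.022  0.099 -0.022] rot [-0.001  0.001  0.   ] stand [0.0273 0.1688 0.2098]
```

>>> {"op": "apply_moves", "data": {
  "linear": [
    [0.02, 0.03, -0.02],
    [0.02, 0.06, -0.02],
    [0.02, 0.09, -0.02],
    [0.02, 0.1, -0.02],
    [0.02, 0.1, -0.02]
  ],
  "delta_rot": [
    [0, 0, 0],
    [0, 0, 0],
    [0, 0, 0],
    [0, 0, 0],
    [0, 0, 0]
  ]
}}

```text
clock: 10.03
position: [0.6496, 0.0844, 0.2149]
tool_rot: [3.141, -0.001, 1.233]
force: [-0.2, -0.4, 0.5]
grip_width: 0.0468
finger_force: 0.0
```

```bash
python3 wr.py w6; python3 chk.py w6; python3 -c "
from h import *
go(w([.0372,.171,.212]),70.6)"
```

```text
[0.03813669 0.17195975 0.2146799 ] [0.03867571 0.24853329 0.33794364] 10.0833
hinge [259.9 253.2]
top0 [237.2 304.5]
dialtop [240.8 336. ]
w6 table z -0.001 plate x [-0.0808  0.0955] ymax 0.2953 z 0.0141 dial y 0.1464 ball [0.0324 0.1667 0.2105] r 0.0166 5370
lin [-0.01  -0.009  0.027] rot [ 0. -0.  0.] stand [0.0381 0.172  0.2147]
```

The lever is now at about 0.26 rad, within roughly 0.01 rad of the marker, so I'll release it and go to the knob.

>>> {"op": "apply_moves", "data": {
  "linear": [
    [0, -0.03, 0],
    [0, -0.07, 0],
    [0, -0.07, -0.2],
    [0, -0.07, -0.45],
    [0, -0.07, -0.7]
  ],
  "delta_rot": [
    [0, 0, 0],
    [0, 0, 0],
    [0, 0, 0],
    [0, 0, 0],
    [0, 0, 0]
  ]
}}

```text
clock: 10.5
position: [0.6417, 0.0869, 0.2847]
tool_rot: [-3.141, 0.0, 1.234]
force: [0.2, -0.6, -0.3]
grip_width: 0.0467
finger_force: 0.0
```

>>> {"op": "apply_moves", "data": {
  "linear": [
    [0, 0, 0],
    [0, 0, 0],
    [0, 0, 0],
    [0, 0, 0],
    [0, 0, 0]
  ],
  "delta_rot": [
    [0, 0, 0],
    [0, 0, 0],
    [0, 0, 0],
    [0, 0, 0],
    [0, 0, 0]
  ]
}}

```text
clock: 10.92
position: [0.642, 0.0866, 0.2831]
tool_rot: [-3.14, 0.001, 1.233]
force: [0.9, -1.1, 0.2]
grip_width: 0.0468
finger_force: 0.0
```

```bash
python3 wr.py w7; python3 chk.py w7; python3 -c "
from h import *
go(w([0,-.11,.2]),160.6)"
```

```text
[0.03047353 0.17177194 0.2832229 ] [0.03103152 0.24829993 0.40610158] 10.9667
hinge [280.2 227.3]
top0 [269.6 257.1]
dialtop [271.1 282. ]
w7 table z -0.001 plate x [-0.0809  0.0961] ymax 0.2963 z 0.0141 dial y 0.1463 ball [0.0325 0.1666 0.2105] r 0.0165 2409
lin [-2.817 -0.307  0.834] rot [-0.001 -0.    -0.75 ] stand [0.0305 0.1718 0.2832]
```

>>> {"op": "apply_moves", "data": {
  "linear": [
    [-0.19, -0.02, 0],
    [-0.38, -0.04, 0],
    [-0.57, -0.06, 0],
    [-0.76, -0.08, 0],
    [-0.94, -0.1, 0]
  ],
  "delta_rot": [
    [0, 0, 0],
    [0, 0, 0],
    [0, 0, 0],
    [0, 0, 0],
    [0, 0, 0]
  ]
}}

```text
clock: 11.38
position: [0.6012, 0.0004, 0.2835]
tool_rot: [-3.141, 0.0, 1.233]
force: [0.5, 0.2, -0.5]
grip_width: 0.0472
finger_force: 0.0
```

>>> {"op": "apply_moves", "data": {
  "linear": [
    [-0.19, -0.02, 0],
    [-0.38, -0.04, 0],
    [-0.57, -0.06, 0],
    [-0.76, -0.08, 0],
    [-0.94, -0.1, 0]
  ],
  "delta_rot": [
    [0, 0, 0],
    [0, 0, 0],
    [0, 0, 0],
    [0, 0, 0],
    [0, 0, 0]
  ]
}}

```text
clock: 11.8
position: [0.5606, -0.085, 0.2836]
tool_rot: [-3.141, 0.0, 1.233]
force: [0.7, -0.5, 0.7]
grip_width: 0.0467
finger_force: 0.0
```

>>> {"op": "apply_moves", "data": {
  "linear": [
    [-0.19, -0.02, 0],
    [-0.38, -0.04, 0],
    [-0.57, -0.06, 0],
    [-0.76, -0.08, 0],
    [-0.94, -0.1, 0]
  ],
  "delta_rot": [
    [0, 0, 0],
    [0, 0, 0],
    [0, 0, 0],
    [0, 0, 0],
    [0, 0, 0]
  ]
}}

```text
clock: 12.22
position: [0.52, -0.1704, 0.2836]
tool_rot: [-3.141, 0.0, 1.233]
force: [0.2, 1.2, -0.0]
grip_width: 0.0471
finger_force: 0.0
```

>>> {"op": "apply_moves", "data": {
  "linear": [
    [0, 0, 0],
    [0, 0, 0],
    [0, 0, 0],
    [0, 0, 0],
    [0, 0, 0]
  ],
  "delta_rot": [
    [0, 0, -0.05],
    [0, 0, -0.1],
    [0, 0, -0.15],
    [0, 0, -0.2],
    [0, 0, -0.25]
  ]
}}

```text
clock: 12.63
position: [0.5205, -0.1694, 0.2836]
tool_rot: [-3.141, -0.0, 1.762]
force: [-0.3, 0.3, -0.3]
grip_width: 0.0466
finger_force: 0.0
```

>>> {"op": "apply_moves", "data": {
  "linear": [
    [0, 0, 0],
    [0, 0, 0],
    [0, 0, 0],
    [0, 0, 0],
    [0, 0, 0]
  ],
  "delta_rot": [
    [0, 0, -0.05],
    [0, 0, -0.1],
    [0, 0, -0.15],
    [0, 0, -0.2],
    [0, 0, -0.25]
  ]
}}

```text
clock: 13.05
position: [0.5205, -0.1694, 0.2837]
tool_rot: [-3.141, -0.001, 2.286]
force: [0.5, 0.0, -0.0]
grip_width: 0.0472
finger_force: 0.0
```

>>> {"op": "apply_moves", "data": {
  "linear": [
    [0, 0, 0.1],
    [0, 0, 0.2],
    [0, 0, 0.3],
    [0, 0, 0.4],
    [0, 0, 0.5]
  ],
  "delta_rot": [
    [0, 0, -0.05],
    [0, 0, -0.1],
    [0, 0, -0.15],
    [0, 0, -0.2],
    [0, 0, -0.25]
  ]
}}

```text
clock: 13.47
position: [0.5205, -0.1694, 0.2332]
tool_rot: [3.141, -0.0, 2.809]
force: [1.5, -0.8, -0.8]
grip_width: 0.0472
finger_force: 0.0
```

```bash
python3 wr.py k1; python3 - <<'E'
from h import *
d=np.load('k1.npz');C=(d['K'],d['R'],d['o']);D=d['d'];Q=(cloud(D,C)-O)@S
k=(D>.05)&(Q[...,2]>.1)&(Q[...,2]<.115)&(abs(Q[...,0])<.06)&(abs(Q[...,1]+.11)<.06); print(k.sum(),Q[k][:,2].mean()); print(cv2.minAreaRect(Q[k][:,:2].astype(np.float32)))
print(monitor.observe()['qpos'].round(2)); go(w([0,-.11,.099]),160.6)
E
```

```text
[ 1.49921715e-04 -1.10414962e-01  2.31405052e-01] [-0.0730566  -0.10859765  0.35629301] 13.5167
hinge [675. 234.]
top0 [814.9 273.9]
dialtop [771.5 271.6]
2255 0.10784165402081679
((0.0024192780256271362, -0.10867346823215485), (0.01786394976079464, 0.0715889111161232), 89.75464630126953)
[ 0.78  0.53 -0.8   1.8   0.44  1.01  1.05]
lin [-0.002  0.004  1.324] rot [ 0.    -0.001  0.007] stand [ 1.000e-04 -1.104e-01  2.314e-01]
```

View pics/k1.png

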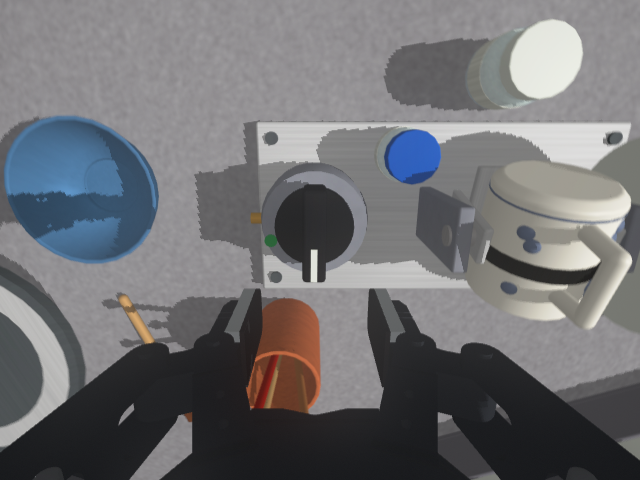

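The wrist view shows the black bar at (314,230) with its white line at the far end (314,265), in line between the fingers. The green dot is at (270,240), so the knob turns clockwise from above, and the brush pot and blue jar are clear of the fingers.

>>> {"op": "apply_moves", "data": {
  "linear": [
    [0, 0, 0.14],
    [0, 0, 0.28],
    [0, 0, 0.42],
    [0, 0, 0.56],
    [0, 0, 0.7]
  ],
  "delta_rot": [
    [0, 0, 0],
    [0, 0, 0],
    [0, 0, 0],
    [0, 0, 0],
    [0, 0, 0]
  ]
}}

```text
clock: 13.93
position: [0.5206, -0.1694, 0.1634]
tool_rot: [3.142, -0.0, 2.801]
force: [1.2, -0.2, -0.5]
grip_width: 0.0472
finger_force: 0.0
```

>>> {"op": "apply_moves", "data": {
  "linear": [
    [0, 0, 0.14],
    [0, 0, 0.28],
    [0, 0, 0.42],
    [0, 0, 0.53],
    [0, 0, 0.61]
  ],
  "delta_rot": [
    [0, 0, 0],
    [0, 0, 0],
    [0, 0, 0],
    [0, 0, 0],
    [0, 0, 0]
  ]
}}

```text
clock: 14.35
position: [0.5204, -0.1693, 0.1018]
tool_rot: [-3.142, -0.001, 2.803]
force: [0.3, 0.4, 0.6]
grip_width: 0.0474
finger_force: 0.0
```

>>> {"op": "apply_moves", "data": {
  "linear": [
    [0, 0, 0],
    [0, 0, 0],
    [0, 0, 0],
    [0, 0, 0],
    [0, 0, 0]
  ],
  "delta_rot": [
    [0, 0, 0],
    [0, 0, 0],
    [0, 0, 0],
    [0, 0, 0],
    [0, 0, 0]
  ],
  "gripper": -1,
  "force": 40
}}

```text
clock: 14.77
position: [0.5208, -0.1697, 0.1035]
tool_rot: [-3.141, 0.001, 2.804]
force: [-2.8, -2.9, -0.5]
grip_width: 0.0172
finger_force: 41.6
```

>>> {"op": "apply_moves", "data": {
  "linear": [
    [0, 0, 0],
    [0, 0, 0],
    [0, 0, 0],
    [0, 0, 0],
    [0, 0, 0]
  ],
  "delta_rot": [
    [0, 0, 0],
    [0, 0, 0],
    [0, 0, 0],
    [0, 0, 0],
    [0, 0, 0]
  ]
}}

```text
clock: 15.18
position: [0.5208, -0.1697, 0.1034]
tool_rot: [-3.141, 0.001, 2.804]
force: [-3.7, -5.5, 1.1]
grip_width: 0.0172
finger_force: 42.1
```

>>> {"op": "apply_moves", "data": {
  "linear": [
    [0, 0, 0],
    [0, 0, 0],
    [0, 0, 0],
    [0, 0, 0],
    [0, 0, 0]
  ],
  "delta_rot": [
    [0, 0, 0.04],
    [0, 0, 0.08],
    [0, 0, 0.12],
    [0, 0, 0.16],
    [0, 0, 0.2]
  ]
}}

```text
clock: 15.6
position: [0.521, -0.1694, 0.1034]
tool_rot: [3.141, 0.001, 2.381]
force: [-1.2, -0.4, 6.9]
grip_width: 0.0174
finger_force: 43.0
```

>>> {"op": "apply_moves", "data": {
  "linear": [
    [0, 0, 0],
    [0, 0, 0],
    [0, 0, 0],
    [0, 0, 0],
    [0, 0, 0]
  ],
  "delta_rot": [
    [0, 0, 0.04],
    [0, 0, 0.08],
    [0, 0, 0.12],
    [0, 0, 0.16],
    [0, 0, 0.2]
  ]
}}

```text
clock: 16.02
position: [0.5213, -0.1692, 0.1035]
tool_rot: [3.14, 0.0, 1.962]
force: [0.9, 0.3, 3.6]
grip_width: 0.0173
finger_force: 42.7
```

>>> {"op": "apply_moves", "data": {
  "linear": [
    [0, 0, 0],
    [0, 0, 0],
    [0, 0, 0],
    [0, 0, 0],
    [0, 0, 0]
  ],
  "delta_rot": [
    [0, 0, 0.04],
    [0, 0, 0.08],
    [0, 0, 0.12],
    [0, 0, 0.15],
    [0, 0, 0.165]
  ]
}}

```text
clock: 16.43
position: [0.5216, -0.1692, 0.1035]
tool_rot: [3.139, 0.0, 1.617]
force: [1.6, -2.9, -3.8]
grip_width: 0.0176
finger_force: 41.5
```

```bash
python3 -c "
from h import *
s_=monitor.observe();print(s_['qpos'].round(2),s_['moment'],s_['force'],s_['tool_rot'])"
```

```text
[ 0.48  0.63 -0.38  1.9   0.36  0.67 -0.07] [-0.51792613 -0.71914973 -0.13049139] [ 1.60176181 -2.86548425 -3.80708643] [3.13947127e+00 1.29048727e-05 1.61667675e+00]
```

>>> {"op": "apply_moves", "data": {
  "linear": [
    [0, 0, 0],
    [0, 0, 0],
    [0, 0, 0],
    [0, 0, 0],
    [0, 0, 0]
  ],
  "delta_rot": [
    [0, 0, 0],
    [0, 0, 0],
    [0, 0, 0],
    [0, 0, 0],
    [0, 0, 0]
  ],
  "gripper": 0.1
}}

```text
clock: 16.85
position: [0.5206, -0.1694, 0.103]
tool_rot: [-3.142, -0.0, 1.621]
force: [-0.1, 0.3, 0.1]
grip_width: 0.0467
finger_force: 0.0
```

>>> {"op": "apply_moves", "data": {
  "linear": [
    [0, 0, -0.1],
    [0, 0, -0.3],
    [0, 0, -0.5],
    [0, 0, -0.75],
    [0, 0, -1]
  ],
  "delta_rot": [
    [0, 0, 0],
    [0, 0, 0],
    [0, 0, 0],
    [0, 0, 0],
    [0, 0, 0]
  ]
}}

```text
clock: 17.27
position: [0.5204, -0.1692, 0.2046]
tool_rot: [-3.141, -0.0, 1.621]
force: [-0.4, -0.0, -1.3]
grip_width: 0.0471
finger_force: 0.0
```

>>> {"op": "apply_moves", "data": {
  "linear": [
    [0, 0, -0.2],
    [0, 0, -0.4],
    [0, 0, -0.6],
    [0, 0, -0.8],
    [0, 0, -0.8]
  ],
  "delta_rot": [
    [0, 0, 0],
    [0, 0, 0],
    [0, 0, 0],
    [0, 0, 0],
    [0, 0, 0]
  ]
}}

```text
clock: 17.68
position: [0.5218, -0.1695, 0.2873]
tool_rot: [3.137, 0.002, 1.621]
force: [0.9, 0.2, 1.4]
grip_width: 0.0472
finger_force: 0.0
```

```bash
python3 wr.py k2; python3 fix.py | grep ball1; python3 - <<'E'
from h import *
d=np.load('k2.npz');C=(d['K'],d['R'],d['o']);D=d['d'];Q=(cloud(D,C)-O)@S
k=(D>.05)&(Q[...,2]>.1)&(Q[...,2]<.115)&(abs(Q[...,0])<.06)&(abs(Q[...,1]+.11)<.06); r=cv2.minAreaRect(Q[k][:,:2].astype(np.float32)); print(r)
E
```

```text
[ 0.0016027  -0.11001     0.28539758] [-0.02620836 -0.0388524   0.41019014] 17.7333
hinge [ 458.3 -139.4]
top0 [ 522.3 -257.7]
dialtop [ 497.7 -201.4]
top ball0 [(array([219.76190476, 245.29251701]), np.int32(147))] ball1 [(array([230.85416667, 215.36111111]), np.int32(144))] green0 [(array([241.38636364, 223.93181818]), np.int32(44))] green1 []
scene ball0 [(array([399.04188482, 260.97382199]), np.int32(191))] ball1 [(array([369.73684211, 269.2       ]), np.int32(190))] green0 [(array([368.63333333, 275.06666667]), np.int32(60))] green1 []
((0.0026510749012231827, -0.10776649415493011), (0.017910419031977654, 0.07080330699682236), 20.936582565307617)
```

View pics/k2.png

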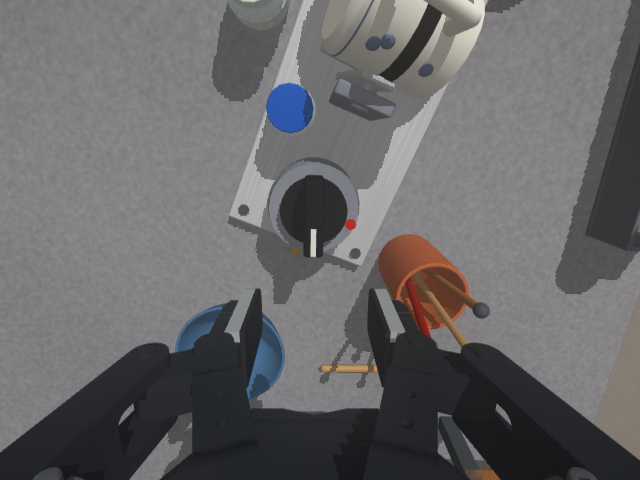

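The bar has turned 68.8° (1.20 rad), its white line now at (313,240) over the green dot with the red dot exposed at (350,224). The fingers are clear, and the pot, jar and bowl haven't moved.

```bash
python3 -c "
from workcell import workorder
print(workorder.job_done())"
```

```text
the job is handed in; nothing more can be done
None
```

Job handed in at about 18 s: by the last measurement the lever stands at about 0.267 rad and the marker at about 0.253 (roughly 0.01 rad past it), the knob turned 1.20 rad to its locked rest at the green dot, both are released, and I saw nothing else on the bench disturbed.

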